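# Clear the vice and clamp the steel block

### The job

The drill vice in the middle of the bench still has a wooden wedge lying between its jaws: take the wedge out and lay it down flat on the bare bench, well away from the vice. Then lift the plain steel block out of the stock rack, stand it the same way up on the bare bench and let go so that you can take it again by its ends, and set it down in the vice with its long sides along the jaws and in the middle of their width. Finally push the sliding jaw by its screw end firmly home until the block is tight between the jaws, and leave everything else where it is.

Things in the scene. Friction and masses are not known exactly. Their poses are not given: they have to be found in the camera images.
- vice: Low dark steel drill vice fixed to the bench in the middle (not the one at the far right), 250 x 104 x 70 mm. Origin on the bench under it; x runs along the screw from tommy bar (-x) to fixed jaw (+x), y along the jaws. Base |y| to 42.5 mm, 18 mm high. An upright carrying the screw stands at x -75 to -51 mm, 58 mm high.
- vice_jaw (a joint): Moving jaw's slide (m): grows as it opens (to -x); 0.048 fully open, 0.028 when touching a 45 mm part that lies against the fixed jaw; jaw gap = 17 mm + value. Quick-action: no turning, the jaw slides when its screw end is pushed towards the vice's +x; resists with about 4 N (more when it pushes a part along) and stays where left.
- vice_push (a point): Middle of the outer end face of the screw's round boss (16 mm across), which carries the tommy bar, 45.5 mm above the bench; moves with the jaw. The bar is 7 mm thick, 8 mm further in, 90 mm long, along the vice's y. Push here towards the vice's +x. Axes as the vice's.
- vice_seat (a point): On the rail tops (30.2 mm above the bench; rails at |y| 16 to 36 mm), where the middle of the clamped block's underside comes to lie: 22.5 mm in front of the fixed jaw, mid jaw width. Axes as the vice's. Jaw faces are 72 mm wide (|y| up to 36, fixed jaw's back 39 mm) and reach 68.5 mm above the bench.
- wedge_mid (a point): Loose hardwood wedge, 42 mm wide (x), 130 long (y), 34 high at its thick end (-y) tapering to 4 at the other (+y), flat underside, upright sides, 0.1 to 0.17 kg. This point: mid width, half-way along, 17 mm above the underside. At the start flat on the rails, lengthwise along the jaws, thick end about 30 mm out past the vice's side towards the robot, its sides free there.
- block_mid (a point): Loose plain grey steel block (small dark bore on top), 45 mm wide (x), 65 long (y), 38 high, 0.5 to 0.85 kg; this point is its centre. It starts in one of the two rack pockets, standing on the rack's base, long axis from cheek to cheek with about 5 mm free at each end: there it can be taken only by its long sides.
- rack: Dark sheet steel stock rack fixed to the bench, 70 (x) x 168 mm; origin on the bench under its centre. Base 5 mm thick; three upright cheeks at y = -81, 0, +81 mm, 52 mm high in all, leave two 75 mm pockets centred at y = -40.5 and +40.5 mm; lips along the two long edges (|x| 31 to 35 mm) reach 9 mm above the bench. Between rack and vice the bench is bare up to world x = 0.68 (then come the drum's wooden feet).
- vee_mid (a point): Bystander: loose V block, 62 x 56 x 45 mm, 0.7 kg, in the other pocket of the rack; this point is its centre.
- tape_mid (a point): Bystander: tape measure, 33 x 75 x 59 mm, loose on the bench behind the vice; this point is its centre.
- bearing_mid (a point): Bystander: ball bearing, 68 mm across, 20 mm high, loose on the bench behind the rack; this point is its centre.

How it is judged (in metres and radians):
On the way, in this order (a step that is already met when the one before it is completed fails the run):
1. the wedge lies released on the bench, its middle at least 0.12 m from the vice's seat (height (world z) of wedge_mid between 0.01 and 0.024 m and horizontal distance between wedge_mid and vice_seat above 0.12 m and contact force between the fingers and wedge below 0.1 N and linear speed of wedge below 0.03 m/s), for 0.2 s.
2. the block stands released and upright on the bare bench, outside the rack and the vice (height (world z) of block_mid below 0.0215 m and angle between block_mid's own z axis and vertical below 0.1 rad and contact force between the fingers and block below 0.1 N and linear speed of block below 0.03 m/s), for 0.2 s.
3. the block stands released on the rails between the open jaws, its long sides along them (z of block_mid in the frame of vice_seat between 0.0165 and 0.0215 m and y of block_mid in the frame of vice_seat between -0.012 and 0.012 m and angle between the y axis of block_mid and the y axis of vice_seat, either way round below 0.3 rad and horizontal distance between block_mid and vice_seat below 0.03 m and contact force between the fingers and block below 0.1 N and value of joint vice_jaw above 0.031 m), for 0.2 s.
4. the jaw is pushed home against the block with more than 7 N (value of joint vice_jaw below 0.0295 m and contact force between the fingers and vice above 7 N).
At the end, for the whole second after the job is handed in: Block on the rails (height within 2.5 mm), within 2 mm of the fixed jaw, within 12 mm of mid-jaw, long sides along the jaws within 0.06 rad, sliding jaw closed on it (joint at most 0.0295); wedge flat on the bench, middle at least 0.12 m from the vice seat; all at rest (value of joint vice_jaw between 0.026 and 0.0295 m and x of block_mid in the frame of vice_seat between -0.002 and 0.002 m and y of block_mid in the frame of vice_seat between -0.012 and 0.012 m and z of block_mid in the frame of vice_seat between 0.0165 and 0.0215 m and angle between the y axis of block_mid and the y axis of vice_seat, either way round below 0.06 rad and linear speed of each of block, wedge below 0.02 m/s and height (world z) of wedge_mid between 0.01 and 0.024 m and horizontal distance between wedge_mid and vice_seat above 0.12 m); the robot touches nothing.
It fails at once if the V block, tape measure or bearing is moved by more than 30 mm (distance of any of vee_mid, tape_mid, bearing_mid from where it was at the start of the episode above 0.03 m).
It also fails if it takes over 72 s, if anything falls off the work surface, if the arm or the gripper's body presses on something with over 40 N, if the wrist force passes 120 N, or if a joint passes its speed limit or range.

### The arm

A 7-joint arm with a two-finger parallel gripper is mounted at the origin on a cart in front of the work surface, level with it; the furniture and walls round the work are solid. World frame = base frame: x ahead of the robot, y to its left, z up, the work surface at z = 0. Lengths are in mm, angles in rad, forces in N, time in s.
With the tool pointing down it reaches from about 400 to 875 mm from the base axis. Payload 4.4 kg.
Tool frame: the origin (TCP) lies at the very end of the fingers, on their centre line; the grasp point (between the pads) lies 19 mm behind it; z points along the fingers, y is the line along which they close (so a half turn about z gives the same grasp; the last joint's range is limited). The gripper opens to 85 mm and grips with 20 to 120 N. Pads are 22 mm wide; open, the fingers measure 114 mm over their backs; the gripper's body (76 mm by 85 mm) begins 54 mm behind the grasp point. The pads swing forward as they close: fully open they stand 13 mm farther back than shut.
Start: joints at [1.144, 0.628, 0.038, 1.517, -0.027, 0.996, -0.02], TCP at [229.493, -608.154, 231.313] pointing down, gripper open.
Joint ranges: [-3.06, 3.06], [-0.37, 2.12], [-1.25, 1.32], [0.18, 2.47], [-1.1, 4.24], [0.23, 1.98], [-2.94, 2.94]. Speed limits (rad/s): [2.57, 2.57, 3.14, 3.14, 3.14, 3.14, 3.14].

### API

Orientations are given as [roll, pitch, yaw] about the fixed x, y, z axes, in that order (R = Rz(yaw) Ry(pitch) Rx(roll)).
In Python, from cell import read_state, get_image, camera_info, finish_job gives the robot as it stands.
- The arm moves only by the tool play_rows, never from a script. Its argument "deltas" is one flat list of numbers, 7 for each row, row after row: the shift along the tool's x, y, z in mm, then the turn, a rotation vector about the tool's x, y, z in rad, then the opening, from 0 (shut) to 1 (fully open). In form: [dx, dy, dz, ax, ay, az, grip, dx, dy, dz, ax, ay, az, grip, ...]. A call has 1 to 10 rows; each row is the pose to reach, as a shift and turn from the pose commanded when the call began, along the tool's axes at that moment; what a row does not reach only later rows make up. A row lasts 1/8 s, in which the tool goes at most 62.5 mm and 10.7 degrees, less where a joint would pass 70% of its speed; a pose out of reach is approached as far as the arm can. A call with a gripper value outside its range is refused whole. The fingers move at their own pace and stop on an object; the grip force is fixed at half the most. Time passes only in rows, so rows that repeat a pose let the fingers close. It gives the time, the measured TCP pose, the force, the opening and the grip force at its end, in the units of the state.
- read_state(): the state, without advancing time (a new reading comes with each control period).
- get_image(name): name is "side" or "top"; returns the picture (400x640x3 uint8, red, green, blue); there is no depth.
- camera_info(name): a dict with "fx", "fy", "cx", "cy" (pixels), "distortion" ([k1, k2, p1, p2, k3] as OpenCV has them; the pictures are not rectified), "T" (4x4, takes a point from camera to world coordinates). Camera axes: x right, y down, z forward; pixel columns grow to the right and rows downward; lengths in mm; the calibration is good to about 2 mm. A picture is of the moment at which its call begins. camera_info takes no time and is no camera call.
- finish_job(): hands the job in; it is judged then, once.
The state is a dict: "clock": time; "qpos": joint angles; "qd": joint speeds; "tau": joint torques, N m; "eef_pos": TCP position; "tool_rot": TCP orientation; "force": force on the tool from outside, world axes, zero at the start; "torque": the same for the moment, N m; "width": finger opening in mm; "gripper_force": force on a finger pad.
Only numpy, scipy, OpenCV 4.12 (cv2) and the standard library are available. Lean on these libraries where they do the work, as an engineer would, in place of code of your own. Each camera call takes 0.05 s, during which the arm holds its last target. There are 200 camera calls.

## Working session

There is one attempt and no reset: what is moved stays moved. The work goes in short steps, Python scripts to look and compute and a tool call to move; the robot and the scene stay as the last step left them, time stands still between calls to the robot, and variables do not carry over. Pictures are saved under pics/ and viewed, at most 10 in all, crops included, and the job is handed in when it is done.

Besides the shell and the picture viewer there is one more tool, called after "Request:" by a JSON object that holds its "api" and its "payload". play_rows: Moves the arm, as the interface text tells. Its arguments: {"type":"object","properties":{"deltas":{"type":"array"}},"required":["deltas"]}

```bash
mkdir -p pics; python3 - <<'E'
from cell import *
import cv2
s=read_state();print({k:s[k] for k in('clock','eef_pos','tool_rot','width','force')})
for n in('top','side'):
    im=get_image(n);cv2.imwrite(f'pics/{n}0.png',im[:,:,::-1])
    c=camera_info(n);print(n,c)
E
```

```text
{'clock': 0.0, 'eef_pos': array([ 229.2685009 , -607.54610181,  230.36900441]), 'tool_rot': array([-3.13966193e+00, -1.78724641e-06,  3.60758673e-01]), 'width': 85.72704088190626, 'force': array([ 0.47685791,  0.19378383, -0.4702894 ])}
top {'fx': 389.55868429573104, 'fy': 389.55868429573104, 'cx': 324.15625333318593, 'cy': 195.92845510866363, 'distortion': array([-0.07934384,  0.        ,  0.        ,  0.        ,  0.        ]), 'T': array([[ 1.23941527e-02, -9.96194172e-01,  8.62760531e-02,
         5.05810255e+02],
       [-9.99752179e-01, -1.07501312e-02,  1.94939745e-02,
         2.55453041e+01],
       [-1.84923049e-02, -8.64962833e-02, -9.96080533e-01,
         1.03042551e+03],
       [ 0.00000000e+00,  0.00000000e+00,  0.00000000e+00,
         1.00000000e+00]])}
side {'fx': 475.7446839449262, 'fy': 475.7446839449262, 'cx': 322.3336405802774, 'cy': 209.34519494157013, 'distortion': array([-0.02149458,  0.        ,  0.        ,  0.        ,  0.        ]), 'T': array([[ 9.75031963e-01, -1.54806229e-01,  1.59209621e-01,
         3.89005264e+02],
       [-2.21427773e-01, -6.23510990e-01,  7.49802498e-01,
        -8.51983864e+02],
       [-1.68051488e-02, -7.66334833e-01, -6.42221543e-01,
         8.40747033e+02],
       [ 0.00000000e+00,  0.00000000e+00,  0.00000000e+00,
         1.00000000e+00]])}
```

View pics/top0.png

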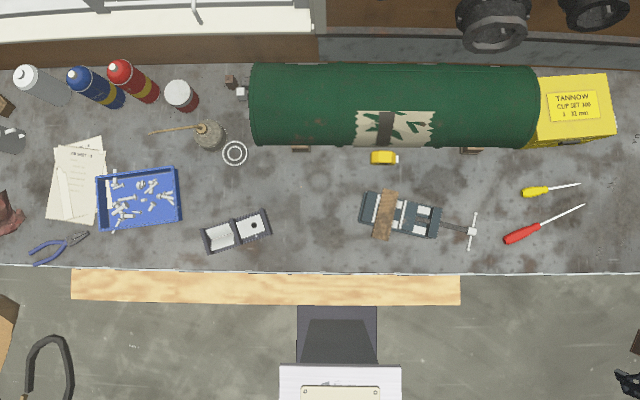

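View pics/side0.png

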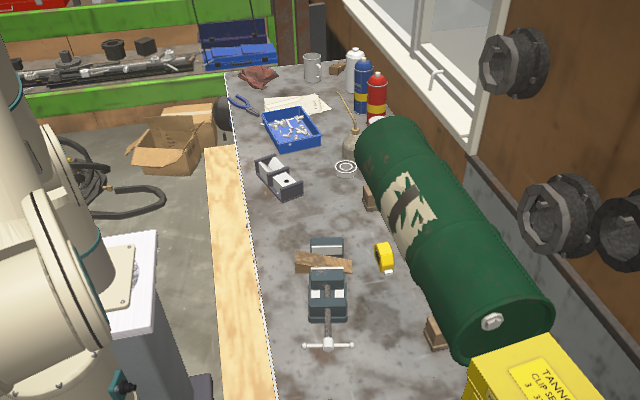

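The top view shows the vice at about (400,215), with the wedge at (383,214), tommy bar at (473,231) and rack at (236,231). The block with the bore is in the right pocket at (253,226). I'll enlarge the details next.

```bash
python3 - <<'E'
import cv2,numpy as np
t=cv2.imread('pics/top0.png');s=cv2.imread('pics/side0.png')
def c(im,x,y,w,h,W,H):
    o=cv2.resize(im[y:y+h,x:x+w],(W,H),interpolation=cv2.INTER_CUBIC)
    k=W/w
    for X in range((x//10+1)*10,x+w,10):
        cv2.line(o,(int((X-x+.5)*k),0),(int((X-x+.5)*k),5),(0,0,255),1); cv2.putText(o,str(X),(int((X-x+.5)*k),14),0,.3,(0,0,255))
    for Y in range((y//10+1)*10,y+h,10):
        cv2.line(o,(0,int((Y-y+.5)*k)),(5,int((Y-y+.5)*k)),(0,0,255),1); cv2.putText(o,str(Y),(6,int((Y-y+.5)*k)),0,.3,(0,0,255))
    return o
a=np.hstack([c(t,353,180,130,75,455,262)[:, :],c(t,195,200,80,60,345,259)[:,:].copy() if 0 else cv2.resize(c(t,195,200,80,60,352,264),(345,262))])
b=np.hstack([c(s,285,230,80,68,400,340)[:338],c(s,245,145,80,68,400,340)[:338]])
cv2.imwrite('pics/crop0.png',np.vstack([a,b]))
E
```

```text
(no output)
```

View pics/crop0.png

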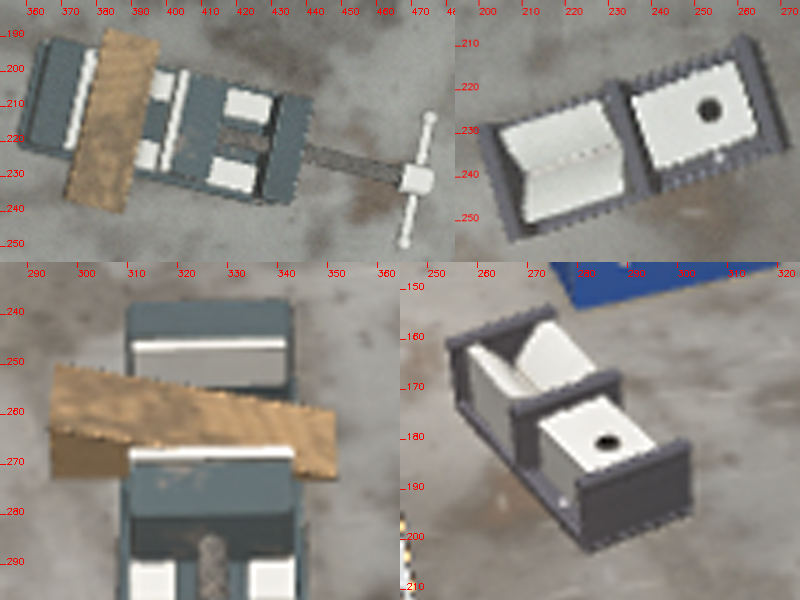

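The crop gives usable corners: jaw plate edges near (380.6,193.9)-(373.5,222.8) and (404.6,199.6)-(398.4,227.9), plus the wedge, block and rack corners. The wedge's thick end points towards the robot. I'll fit the poses to these.

```bash
cat > h.py <<'E'
import numpy as np,cv2
from cell import *
from scipy.optimize import least_squares
from scipy.spatial.transform import Rotation as R
def proj(n,P):
    c=camera_info(n);T=np.linalg.inv(c['T']);K=np.array([[c['fx'],0,c['cx']],[0,c['fy'],c['cy']],[0,0,1]])
    return cv2.projectPoints(np.float64(P).reshape(-1,3),cv2.Rodrigues(T[:3,:3])[0],T[:3,3],K,c['distortion'])[0][:,0]
def place(p,P):
    P=np.float64(P).reshape(-1,3);c,s=np.cos(p[2]),np.sin(p[2])
    return np.c_[p[0]+c*P[:,0]-s*P[:,1],p[1]+s*P[:,0]+c*P[:,1],P[:,2]]
def fit(obs,p0,pts):  # obs: list (cam,ptsfun index,px)
    def r(p):
        Q=pts(p);return np.concatenate([(proj(n,place(p,Q[i]))-px).ravel() for n,i,px in obs])
    q=least_squares(r,p0,loss='soft_l1');e=r(q.x).reshape(-1,2);return q.x,e
def tool(): 
    s=read_state();return s,R.from_euler('xyz',s['tool_rot'])
E
cat > fit.py <<'E'
from h import *
np.set_printoptions(precision=2,suppress=True)
# vice frame with origin at seat: p=x,y,yaw,jawgap,bossx
pts=lambda p:[[22.5,36,68.5],[22.5,-36,68.5],[22.5-p[3],36,68.5],[22.5-p[3],-36,68.5],[p[4],0,45.5]]
for nm,cams in(('both','ts'),('top','t'),('side','s')):
    o=[('top',1,(380.6,193.9)),('top',0,(373.5,222.8)),('top',3,(404.6,199.6)),('top',2,(398.4,227.9)),('top',4,(471.8,231.4)),
    ('side',0,(310.8,247.2)),('side',1,(341.8,246.2)),('side',2,(310.8,267.6)),('side',3,(343.4,266.6)),('side',4,(328,344.5))]
    f=lambda o:[(n,i,np.array(px)) for n,i,px in o if n[0] in cams]
    x,e=fit(f(o),[540,-130,1.6,62,-160],pts);print(nm,'vice',x,e.round(1).tolist())
    q=lambda p:[[21,-65,34+30.2],[-21,-65,64.2],[-21,-65,30.2],[21,65,34.2],[-21,65,34.2]]
    # wedge frame: yaw so +y away from robot: x -> -Y
    o=[('top',3,(398.4,191.6)),('top',4,(383.5,187.6)),('top',0,(387.5,240.5)),('top',1,(371.2,236.2)),
    ('side',0,(295,263.2)),('side',1,(295.6,250.2)),('side',4,(351.8,259.4)),('side',3,(351.8,271.8))]
    x,e=fit(f(o),[520,-130,-1.55],q);print('wedge',x,e.round(1).tolist())
    b=lambda p:[[a,c,43] for a in(-22.5,22.5) for c in(-32.5,32.5)]
    # p yaw: y axis ~ world +y (image left)
    o=[('top',3,(235.2,221.8)),('top',2,(261.2,214.)),('top',0,(264.9,231.2)),('top',1,(241.,239.2)),
    ('side',1,(272.4,175.8)),('side',3,(287.6,171.6)),('side',2,(295.6,180.6)),('side',0,(282.2,187.4))]
    x,e=fit(f(o),[500,220,.2],b);print('block',x,e.round(1).tolist())
    k=lambda p:[[35,-84,52],[-35,-84,52],[35,84,52],[-35,84,52],[35,-84,0],[-35,-84,0]]
    o=[('top',0,(263,208.1)),('top',1,(272.1,233.3)),('top',2,(200.4,228.5)),('top',3,(207.6,254.8)),
    ('side',1,(280.2,188.4)),('side',0,(302.6,180.2)),('side',5,(282.2,202.8)),('side',4,(302.6,194.6))]
    x,e=fit(f(o),[500,250,.2],k);print('rack',x,e.round(1).tolist())
E
python3 fit.py
```

```text
both vice [ 555.08 -107.59    1.35   62.63 -225.39] [[-0.8, 0.2], [-0.1, -0.3], [-0.1, 0.3], [-0.2, 0.4], [-1.0, -0.4], [0.3, 0.3], [0.5, 0.8], [-0.1, -0.2], [-0.1, 0.4], [0.1, 0.9]]
wedge [ 547.74 -109.27   -1.82] [[0.1, -0.1], [-0.8, -0.3], [0.2, 0.5], [-0.0, 0.4], [-0.4, -0.1], [0.3, -0.3], [0.2, -0.0], [0.5, 0.9]]
block [511.4  232.32   0.3 ] [[0.4, -0.3], [-1.2, 0.3], [-0.2, 0.1], [-0.7, -0.7], [-0.2, 0.6], [-1.3, 0.0], [1.1, 2.6], [0.1, 0.8]]
rack [498.37 268.91   0.33] [[-0.8, -0.4], [-1.5, 0.8], [-0.6, 0.0], [0.1, 0.1], [0.4, 1.2], [0.2, 1.0], [-0.2, 1.5], [1.0, 1.2]]Traceback (most recent call last):
  File "fit.py", line 9, in <module>
    x,e=fit(f(o),[540,-130,1.6,62,-160],pts);print(nm,'vice',x,e.round(1).tolist())
        ~~~^^^^^^^^^^^^^^^^^^^^^^^^^^^^^^^^^
  File "h.py", line 14, in fit
    q=least_squares(r,p0,loss='soft_l1');e=r(q.x).reshape(-1,2);return q.x,e
    return func(*args, **kwargs)
    result = trf(vector_fun.fun, vector_fun.jac, x0, f0, J0, lb, ub, ftol, xtol,
                 gtol, max_nfev, x_scale, loss_function, tr_solver,
                 tr_options
[... 931 characters left out ...]
                           ^^^^^^^
    f = np.atleast_1d(self.fun(x, *self.args, **self.kwargs))
                      ~~~~~~~~^^^^^^^^^^^^^^^^^^^^^^^^^^^^^^
    return np.atleast_1d(self.fun(x))
                         ~~~~~~~~^^^
    return self.f(x, *self.args, **self.kwargs)
           ~~~~~~^^^^^^^^^^^^^^^^^^^^^^^^^^^^^^
  File "h.py", line 13, in r
    Q=pts(p);return np.concatenate([(proj(n,place(p,Q[i]))-px).ravel() for n,i,px in obs])
                                     ~~~~^^^^^^^^^^^^^^^^^
  File "h.py", line 6, in proj
    c=camera_info(n);T=np.linalg.inv(c['T']);K=np.array([[c['fx'],0,c['cx']],[0,c['fy'],c['cy']],[0,0,1]])
ValueError: time passes only in moves, steps and waits
```

```bash
cat > go.py <<'E'
import sys
from cell import *
import numpy as np
from scipy.spatial.transform import Rotation as R
# usage: go.py x y z yaw [x y z yaw ...] : rows (tool axes) from the present pose
a=np.array(sys.argv[1:],float).reshape(-1,4);s=read_state();r=R.from_euler('xyz',s['tool_rot'])
print('t',round(s['clock'],2),'pos',s['eef_pos'].round(1),'rot',s['tool_rot'].round(3),'w',round(s['width'],1),'F',s['force'].round(1),'q',s['qpos'].round(2))
for p in a:
    d=r.inv().apply(p[:3]-s['eef_pos']);v=(r.inv()*R.from_euler('xyz',[np.pi,0,p[3]])).as_rotvec()
    print(d.round(1).tolist(),v.round(3).tolist(),'dist',np.linalg.norm(d).round())
E
python3 go.py 496 -96 180 -.25 496 -96 26 -.25
python3 - <<'E'
from cell import *;import numpy as np
# tape & bearing rough, via rays from the top camera (undistort)
import cv2
c=camera_info('top');K=np.array([[c['fx'],0,c['cx']],[0,c['fy'],c['cy']],[0,0,1]])
for n,px,z in(('tape',(383,157),50),('bearing',(234,153),20),('foot',(300,150),5),('foot2',(470,151),5)):
    u=np.append(cv2.undistortPoints(np.array([[px]],float),K,c['distortion'])[0,0],1);d=c['T'][:3,:3]@u;o=c['T'][:3,3]
    print(n,(o+d*(z-o[2])/d[2]).round())
E
```

```text
t 0.1 pos [ 229.3 -607.6  230.5] rot [-3.14   0.     0.361] w 85.0 F [-0.4  0.7 -0.4] q [ 1.14  0.63  0.04  1.52 -0.03  1.   -0.02]
[430.1, -384.4, 51.1] [-0.002, 0.001, 0.611] dist 579.0
[430.1, -384.1, 205.1] [-0.002, 0.001, 0.611] dist 612.0
tape [ 692. -104.   50.]
bearing [705. 286.  20.]
foot [717. 112.   5.]
foot2 [ 720. -344.    5.]
```

Request:
{"api": "play_rows", "payload": {"deltas": [43,-38.4,5,0,0,0.061,1,86,-76.9,10,0,0,0.122,1,129,-115.3,15,0,0,0.183,1,172,-153.8,20,0,0,0.244,1,215,-192.2,25,0,0,0.305,1,258,-230.6,31,0,0,0.367,1,301,-269,36,0,0,0.428,1,344,-307.5,41,0,0,0.489,1,387,-346,46,0,0,0.55,1,430,-384.4,51,0,0,0.611,1]}}

```text
clock: 1.35
eef_pos: [496.7, -95.0, 180.0]
tool_rot: [3.141, 0.0, -0.252]
force: [1.2, 0.2, 0.3]
width: 85.5
gripper_force: 0.0
```

Request:
{"api": "play_rows", "payload": {"deltas": [0,0,0,0,0,0,1,0,0,0,0,0,0,1,0,0,0,0,0,0,1]}}

```text
clock: 1.72
eef_pos: [495.4, -98.5, 180.4]
tool_rot: [3.141, 0.0, -0.253]
force: [0.2, -0.7, 1.4]
width: 85.4
gripper_force: 0.0
```

```bash
python3 go.py 496 -96 26 -.25; python3 - <<'E'
from cell import *;import cv2,numpy as np
t=get_image('top');s=get_image('side')
a=cv2.resize(t[150:290,330:490],(400,350));b=cv2.resize(s[180:320,250:410],(400,350))
cv2.imwrite('pics/p1.png',np.hstack([a,b])[:,:,::-1])
E
```

```text
t 1.73 pos [495.4 -98.5 180.4] rot [ 3.141  0.    -0.253] w 85.4 F [ 0.2 -0.7  1.4] q [ 0.    0.5   0.2   1.98 -0.15  0.68 -1.53]
[0.0, -2.7, 154.4] [0.001, 0.0, -0.003] dist 154.0
```

View pics/p1.png

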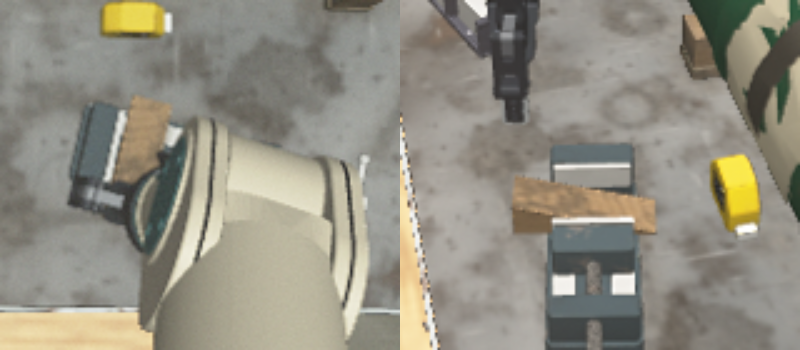

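The gripper hangs over the wedge's thick end, with its fingertip at about side px (295,227). I'll go down and grip.

Request:
{"api": "play_rows", "payload": {"deltas": [0,-2,40,0,0,0,1,0,-2,80,0,0,0,1,0,-2,115,0,0,0,1,0,-2,135,0,0,0,1,0,-2,148,0,0,0,1,0,-2,154,0,0,0,1,0,-2,154,0,0,0,1]}}

```text
clock: 2.7
eef_pos: [496.8, -95.1, 26.5]
tool_rot: [-3.142, -0.0, -0.251]
force: [0.3, 0.4, 0.5]
width: 85.6
gripper_force: 0.0
```

Request:
{"api": "play_rows", "payload": {"deltas": [0,0,0,0,0,0,0.3,0,0,0,0,0,0,0.3,0,0,0,0,0,0,0.3,0,0,0,0,0,0,0.3,0,0,0,0,0,0,0.2,0,0,0,0,0,0,0.2,0,0,0,0,0,0,0.1]}}

```text
clock: 3.58
eef_pos: [497.0, -94.9, 27.0]
tool_rot: [-3.141, -0.001, -0.25]
force: [-1.7, -0.4, 5.5]
width: 41.2
gripper_force: 59.5
```

Request:
{"api": "play_rows", "payload": {"deltas": [0,0,-10,0,0,0,0.1,0,0,-25,0,0,0,0.1,0,0,-45,0,0,0,0.1,0,0,-70,0,0,0,0.1,0,0,-70,0,0,0,0.1]}}

```text
clock: 4.2
eef_pos: [498.1, -95.0, 98.5]
tool_rot: [-3.141, -0.005, -0.25]
force: [1.3, -0.7, -0.3]
width: 41.3
gripper_force: 60.4
```

```bash
python3 go.py 518 40 97 0 518 40 2 0; python3 - <<'E'
from cell import *;import cv2,numpy as np
s=get_image('side')
cv2.imwrite('pics/p2.png',cv2.resize(s[150:320,230:430],(600,510))[:,:,::-1])
E
```

```text
t 4.2 pos [498.1 -95.   98.5] rot [-3.141 -0.005 -0.25 ] w 41.3 F [ 1.3 -0.7 -0.3] q [ 0.03  0.64  0.15  2.04 -0.2   0.48 -1.49]
[-14.2, -135.7, 1.5] [0.0, -0.005, -0.25] dist 136.0
[-14.6, -135.7, 96.5] [0.0, -0.005, -0.25] dist 167.0
```

View pics/p2.png

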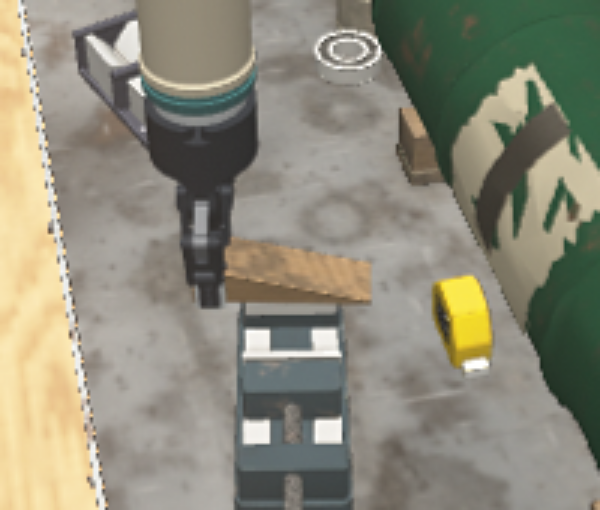

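The wedge is held level above the vice, thin end pointing right at about crop (370,280). I'll carry it to the left and lay it down.

Request:
{"api": "play_rows", "payload": {"deltas": [-3,-30,0,0,0,-0.05,0.1,-6,-65,0,0,0,-0.12,0.1,-11,-105,0,0,0,-0.19,0.1,-14,-135.7,0,0,0,-0.25,0.1,-14,-135.7,40,0,0,-0.25,0.1,-14,-135.7,70,0,0,-0.25,0.1,-14,-135.7,88,0,0,-0.25,0.1,-14,-135.7,96,0,0,-0.25,0.1,-14,-135.7,98,0,0,-0.25,0.1,-14,-135.7,98,0,0,-0.25,0.1]}}

```text
clock: 5.5
eef_pos: [517.3, 40.1, -1.0]
tool_rot: [-3.141, -0.002, -0.0]
force: [0.0, -0.5, -2.2]
width: 40.9
gripper_force: 60.7
```

Request:
{"api": "play_rows", "payload": {"deltas": [0,0,1.5,0,0,0,0.1,0,0,1.5,0,0,0,0.6,0,0,1.5,0,0,0,0.8,0,0,0,0,0,0,1,0,0,0,0,0,0,1,0,0,0,0,0,0,1]}}

```text
clock: 6.25
eef_pos: [516.7, 40.2, -1.7]
tool_rot: [-3.142, 0.0, -0.0]
force: [-0.6, 0.3, 0.0]
width: 85.3
gripper_force: 0.0
```

Request:
{"api": "play_rows", "payload": {"deltas": [0,0,-15,0,0,0,1,0,0,-50,0,0,0,1,0,0,-110,0,0,0,1,0,0,-110,0,0,0,1]}}

```text
clock: 6.75
eef_pos: [519.9, 40.3, 113.2]
tool_rot: [-3.141, -0.009, -0.0]
force: [-0.7, 0.2, 0.4]
width: 85.1
gripper_force: 0.0
```

```bash
python3 go.py 511 231.5 110 1.90 511 231.5 10 1.9; python3 - <<'E'
from cell import *;import cv2,numpy as np
s=get_image('side');t=get_image('top')
cv2.imwrite('pics/p3.png',np.hstack([cv2.resize(s[130:310,240:400],(400,450)),cv2.resize(t[150:330,220:380],(400,450))])[:,:,::-1])
E
```

```text
t 6.75 pos [519.9  40.3 113.2] rot [-3.141 -0.009 -0.   ] w 85.1 F [-0.7  0.2  0.4] q [-0.22  0.62  0.14  1.99 -0.16  0.53 -1.55]
[-9.0, -191.1, 3.3] [0.008, -0.007, -1.9] dist 191.0
[-9.9, -191.0, 103.3] [0.008, -0.007, -1.9] dist 217.0
```

View pics/p3.png

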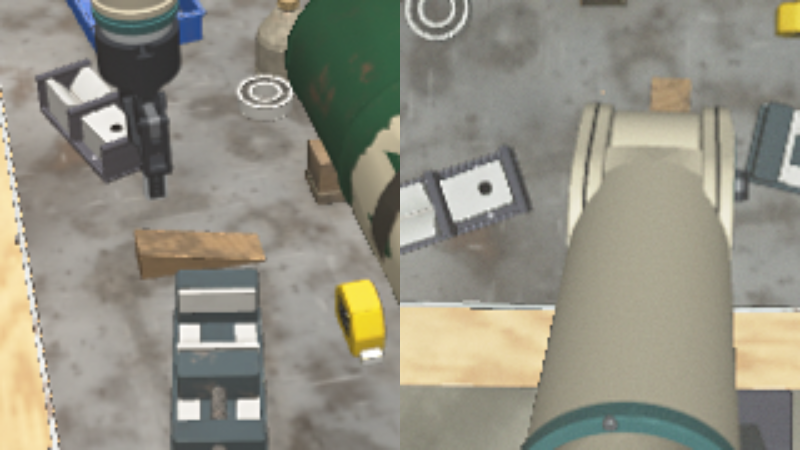

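The wedge lies flat on the bench at side crop (200,250), well clear of the vice. Next is the block.

Request:
{"api": "play_rows", "payload": {"deltas": [0,-25,0,0,0,-0.186,1,-1,-55,0,0,0,-0.372,1,-2,-85,0,0,0,-0.558,1,-3,-110,1,0,0,-0.744,1,-5,-130,1,0,0,-0.93,1,-6,-150,2,0,0,-1.116,1,-7,-165,2,0,0,-1.302,1,-8,-180,3,0,0,-1.488,1,-9,-188,3,0,0,-1.674,1,-9,-191,3,0.008,-0.007,-1.86,1]}}

```text
clock: 8.1
eef_pos: [506.1, 231.5, 104.0]
tool_rot: [-3.129, -0.002, 1.867]
force: [0.4, -0.1, 0.5]
width: 85.2
gripper_force: 0.0
```

Request:
{"api": "play_rows", "payload": {"deltas": [0,0,0,0,0,-0.04,1,0,0,0,0,0,-0.04,1,0,0,0,0,0,-0.04,1]}}

```text
clock: 8.48
eef_pos: [507.5, 230.7, 105.0]
tool_rot: [-3.132, -0.002, 1.898]
force: [-0.4, 0.6, -0.3]
width: 85.7
gripper_force: 0.0
```

```bash
python3 go.py 511 231.5 10 1.9
```

```text
t 8.47 pos [507.5 230.7 105. ] rot [-3.132e+00 -2.000e-03  1.898e+00] w 85.7 F [-0.4  0.6 -0.3] q [-0.24  0.7  -0.36  1.88  0.38  0.65 -0.51]
[-0.6, 4.5, 95.0] [-0.01, -0.002, -0.002] dist 95.0
```

Request:
{"api": "play_rows", "payload": {"deltas": [0,4,30,-0.01,0,0,1,0,4,60,-0.01,0,0,1,0,4,80,-0.01,0,0,1,0,4,90,-0.01,0,0,1,0,4,95,-0.01,0,0,1,0,4,95,-0.01,0,0,1]}}

```text
clock: 9.22
eef_pos: [510.8, 232.5, 10.6]
tool_rot: [3.14, -0.002, 1.9]
force: [0.5, -0.5, 0.2]
width: 85.5
gripper_force: 0.0
```

Request:
{"api": "play_rows", "payload": {"deltas": [0,0,0,0,0,0,0.4,0,0,0,0,0,0,0.4,0,0,0,0,0,0,0.3,0,0,0,0,0,0,0.3,0,0,0,0,0,0,0.2,0,0,0,0,0,0,0.1,0,0,0,0,0,0,0.1]}}

```text
clock: 10.1
eef_pos: [511.5, 232.7, 11.2]
tool_rot: [3.138, -0.002, 1.9]
force: [-0.4, -0.2, 5.4]
width: 44.3
gripper_force: 61.5
```

Request:
{"api": "play_rows", "payload": {"deltas": [0,0,-10,0,0,0,0.1,0,0,-30,0,0,0,0.1,0,0,-60,0,0,0,0.1,0,0,-85,0,0,0,0.1,0,0,-85,0,0,0,0.1,0,0,-85,0,0,0,0.1]}}

```text
clock: 10.85
eef_pos: [509.6, 231.3, 94.2]
tool_rot: [-3.14, -0.002, 1.9]
force: [0.3, 0.4, -7.8]
width: 44.1
gripper_force: 62.8
```

```bash
python3 go.py 450 115 95 2.92 450 115 7 2.92
```

```text
t 10.85 pos [509.6 231.3  94.2] rot [-3.14e+00 -2.00e-03  1.90e+00] w 44.1 F [ 0.3  0.4 -7.8] q [-0.25  0.71 -0.35  1.88  0.4   0.62 -0.52]
[-90.8, -93.9, -0.8] [-0.0, -0.002, -1.02] dist 131.0
[-91.0, -93.8, 87.2] [-0.0, -0.002, -1.02] dist 157.0
```

Request:
{"api": "play_rows", "payload": {"deltas": [-15,-16,0,0,0,-0.17,0.1,-35,-36,0,0,0,-0.34,0.1,-55,-57,0,0,0,-0.51,0.1,-75,-78,0,0,0,-0.68,0.1,-86,-88,0,0,0,-0.85,0.1,-91,-94,0,0,0,-1.02,0.1,-91,-94,25,0,0,-1.02,0.1,-91,-94,50,0,0,-1.02,0.1,-91,-94,70,0,0,-1.02,0.1,-91,-94,70,0,0,-1.02,0.1]}}

```text
clock: 12.1
eef_pos: [449.3, 115.3, 23.1]
tool_rot: [-3.142, -0.004, 2.92]
force: [0.0, 0.7, -7.2]
width: 44.1
gripper_force: 63.2
```

```bash
python3 go.py 450 115 7 2.92
```

```text
t 12.1 pos [449.3 115.3  23.1] rot [-3.142 -0.004  2.92 ] w 44.1 F [ 0.   0.7 -7.2] q [-0.01  0.79 -0.44  2.16  0.91  0.39  0.14]
[-0.8, -0.2, 16.1] [-0.0, -0.004, 0.0] dist 16.0
```

Request:
{"api": "play_rows", "payload": {"deltas": [0,0,9,0,-0.004,0,0.1,0,0,14,0,-0.004,0,0.1,0,0,16,0,-0.004,0,0.1,0,0,17,0,-0.004,0,0.1,0,0,17,0,-0.004,0,0.1]}}

```text
clock: 12.72
eef_pos: [451.2, 115.9, 8.1]
tool_rot: [3.139, 0.004, 2.92]
force: [0.1, 0.3, -8.1]
width: 44.5
gripper_force: 63.4
```

Request:
{"api": "play_rows", "payload": {"deltas": [0,0,1,0,0,0,0.1,0,0,2,0,0,0,0.1,0,0,2,0,0,0,0.1]}}

```text
clock: 13.1
eef_pos: [451.3, 115.9, 6.4]
tool_rot: [3.139, 0.005, 2.92]
force: [0.2, -0.3, -0.8]
width: 44.3
gripper_force: 64.3
```

Contact: the bench now carries the block's weight. I'll release it, rise and turn.

Request:
{"api": "play_rows", "payload": {"deltas": [0,0,0,0,0,0,0.7,0,0,0,0,0,0,0.8,0,0,0,0,0,0,1,0,0,0,0,0,0,1,0,0,0,0,0,0,1,0,0,-20,0,0,0,1,0,0,-55,0,0,0,1,0,0,-95,0,0,0,1,0,0,-95,0,0,0,1]}}

```text
clock: 14.22
eef_pos: [452.3, 116.3, 103.2]
tool_rot: [3.136, 0.008, 2.919]
force: [1.0, 0.4, -0.4]
width: 85.5
gripper_force: 0.0
```

```bash
python3 go.py 451 116 100 1.35 451 116 12 1.35
```

```text
t 14.22 pos [452.3 116.3 103.2] rot [3.136 0.008 2.919] w 85.5 F [ 1.   0.4 -0.4] q [ 0.12  0.66 -0.63  2.13  0.73  0.57  0.29]
[1.2, -0.6, 3.1] [0.01, 0.002, 1.569] dist 3.0
[2.0, -1.1, 91.1] [0.01, 0.002, 1.569] dist 91.0
```

Request:
{"api": "play_rows", "payload": {"deltas": [1,-1,0,0,0,0.18,1,1,-1,0,0,0,0.36,1,1,-1,0,0,0,0.54,1,1,-1,0,0,0,0.72,1,1,-1,0,0,0,0.9,1,1,-1,0,0,0,1.08,1,1,-1,0,0,0,1.26,1,1,-1,0,0,0,1.44,1,1,-1,3,0.01,0,1.569,1,1,-1,3,0.01,0,1.569,1]}}

```text
clock: 15.48
eef_pos: [449.1, 114.9, 97.2]
tool_rot: [-3.138, 0.005, 1.353]
force: [0.2, -0.9, -0.0]
width: 85.7
gripper_force: 0.0
```

```bash
python3 go.py 451 116 100 1.35 451 116 12 1.35;  python3 - <<'E'
from cell import *;import cv2,numpy as np
s=get_image('side');t=get_image('top')
cv2.imwrite('pics/p4.png',np.hstack([cv2.resize(s[130:310,220:380],(400,450)),cv2.resize(t[150:330,220:380],(400,450))])[:,:,::-1])
E
```

```text
t 15.47 pos [449.1 114.9  97.2] rot [-3.138  0.005  1.353] w 85.7 F [ 0.2 -0.9 -0. ] q [-0.17  0.6  -0.2   2.14  0.28  0.43 -0.81]
[1.5, 1.6, -2.8] [-0.003, 0.005, 0.003] dist 4.0
[2.0, 1.9, 85.2] [-0.003, 0.005, 0.003] dist 85.0
```

View pics/p4.png

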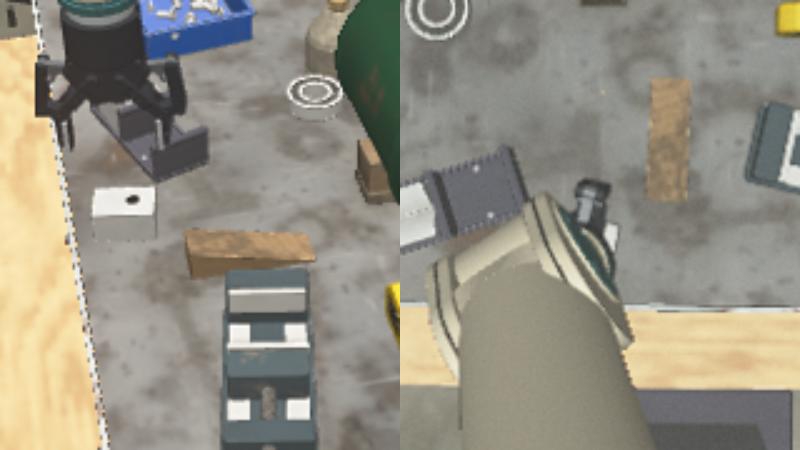

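The block stands on the bench at side crop (125,210), with the fingers spanning its ends. I'll go down and grip.

Request:
{"api": "play_rows", "payload": {"deltas": [2,2,30,0,0.005,0,1,2,2,60,0,0.005,0,1,2,2,80,0,0.005,0,1,2,2,90,0,0.005,0,1,2,2,94,0,0.005,0,1,2,2,94,0,0.005,0,1]}}

```text
clock: 16.32
eef_pos: [451.2, 116.0, 3.5]
tool_rot: [-3.138, -0.001, 1.352]
force: [0.2, 0.4, 0.8]
width: 85.3
gripper_force: 0.0
```

Request:
{"api": "play_rows", "payload": {"deltas": [0,0,0,0,0,0,0.7,0,0,0,0,0,0,0.6,0,0,0,0,0,0,0.5,0,0,0,0,0,0,0.3,0,0,0,0,0,0,0.3,0,0,0,0,0,0,0.3]}}

```text
clock: 17.08
eef_pos: [451.2, 116.2, 4.6]
tool_rot: [-3.139, -0.001, 1.352]
force: [-1.0, 0.1, 5.2]
width: 64.2
gripper_force: 66.1
```

```bash
python3 go.py 555 -110 110 1.35
```

```text
t 17.07 pos [451.2 116.2   4.6] rot [-3.139e+00 -1.000e-03  1.352e+00] w 64.2 F [-1.   0.1  5.2] q [-0.17  0.79 -0.21  2.17  0.65  0.24 -1.17]
[-198.2, 150.2, -106.0] [-0.002, -0.001, 0.002] dist 270.0
```

Request:
{"api": "play_rows", "payload": {"deltas": [0,0,-20,0,0,0,0.3,0,0,-60,0,0,0,0.3,-20,15,-100,0,0,0,0.3,-55,40,-105,0,0,0,0.3,-100,75,-105,0,0,0,0.3,-145,109,-105,0,0,0,0.3,-180,135,-105,0,0,0,0.3,-198,148,-105,0,0,0,0.3,-202,149,-105,0,0,0,0.3,-202,149,-105,0,0,0,0.3]}}

```text
clock: 18.32
eef_pos: [551.7, -112.8, 107.6]
tool_rot: [-3.136, -0.002, 1.351]
force: [-0.3, 0.3, -6.8]
width: 64.0
gripper_force: 71.5
```

```bash
python3 go.py 553.6 -114.4 90 1.35 553.6 -114.4 35 1.35; python3 - <<'E'
from cell import *;import cv2,numpy as np
s=get_image('side');t=get_image('top')
cv2.imwrite('pics/p5.png',np.hstack([cv2.resize(s[170:310,270:380],(440,560)),cv2.resize(t[160:270,330:420],(360,440)).repeat(1,0)[:440] if 0 else cv2.resize(t[160:300,340:430],(360,560))])[:,:,::-1])
E
```

```text
t 18.32 pos [ 551.7 -112.8  107.6] rot [-3.136e+00 -2.000e-03  1.351e+00] w 64.0 F [-0.3  0.3 -6.8] q [ 0.48  0.72 -0.51  1.86  0.52  0.7  -0.56]
[-1.2, 2.3, 17.6] [-0.005, -0.002, 0.001] dist 18.0
[-1.3, 2.6, 72.6] [-0.005, -0.002, 0.001] dist 73.0
```

View pics/p5.png

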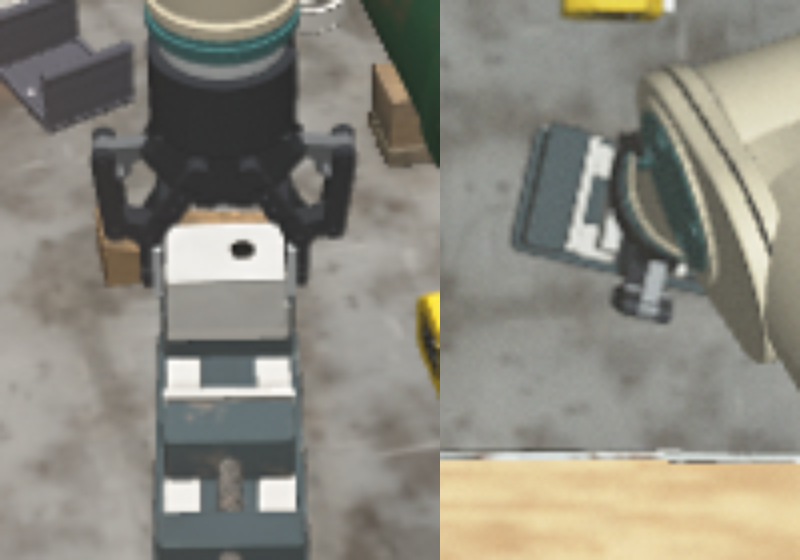

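The block hangs centred over the jaws: its near bottom edge is at side px (311-344, 255), and the jaw strip spans 310.5-344. A quick reprojection check comes before lowering.

```bash
python3 - <<'E'
from h import *
s=read_state();p=s['eef_pos'];b=p[2]-4.6
P=place([p[0],p[1],s['tool_rot'][2]],[[-22.5,32.5,b],[-22.5,-32.5,b],[-22.5,32.5,b+38],[-22.5,-32.5,b+38],[22.5,32.5,b+38],[22.5,-32.5,b+38]])
print(proj('side',P).round(1).tolist())
print('obs (311.4,254.8) (343.4,254.8) (311,240.5) (342.5,240.3) (312.3,226.5)(341,225.8)')
E
```

```text
[[311.0, 252.1], [340.8, 251.6], [310.4, 239.4], [341.0, 238.9], [310.7, 225.3], [340.2, 224.8]]
obs (311.4,254.8) (343.4,254.8) (311,240.5) (342.5,240.3) (312.3,226.5)(341,225.8)
```

Request:
{"api": "play_rows", "payload": {"deltas": [0,1,20,-0.005,0,0,0.3,0,1,35,-0.005,0,0,0.3,0,1,45,-0.005,0,0,0.3,0,1,52,-0.005,0,0,0.3,0,1,52,-0.005,0,0,0.3]}}

```text
clock: 19.05
eef_pos: [553.7, -113.6, 55.9]
tool_rot: [3.14, -0.001, 1.351]
force: [0.2, 0.7, -8.2]
width: 64.3
gripper_force: 71.4
```

```bash
python3 go.py 553 -112.3 35 1.35
```

```text
t 19.05 pos [ 553.7 -113.6   55.9] rot [ 3.140e+00 -1.000e-03  1.351e+00] w 64.3 F [ 0.2  0.7 -8.2] q [ 0.44  0.8  -0.45  1.89  0.59  0.59 -0.61]
[1.1, -1.0, 20.9] [0.002, -0.001, 0.001] dist 21.0
```

Inside the jaws with no contact. I'll creep down to the rails.

Request:
{"api": "play_rows", "payload": {"deltas": [1,-1,8,0,0,0,0.3,1,-1,14,0,0,0,0.3,1,-1,18,0,0,0,0.3,1,-1,20,0,0,0,0.3,1,-1,20,0,0,0,0.3]}}

```text
clock: 19.68
eef_pos: [553.2, -112.5, 36.2]
tool_rot: [3.139, -0.001, 1.351]
force: [-0.9, 0.1, -7.8]
width: 63.7
gripper_force: 71.6
```

Request:
{"api": "play_rows", "payload": {"deltas": [0,0,1,0,0,0,0.3,0,0,2,0,0,0,0.3,0,0,2,0,0,0,0.3]}}

```text
clock: 20.05
eef_pos: [553.5, -112.5, 35.0]
tool_rot: [3.138, -0.001, 1.351]
force: [-1.0, -0.6, 0.1]
width: 63.9
gripper_force: 72.2
```

Request:
{"api": "play_rows", "payload": {"deltas": [0,0,0,0,0,0,0.85,0,0,0,0,0,0,0.9,0,0,0,0,0,0,1,0,0,0,0,0,0,1,0,0,0,0,0,0,1,0,0,-20,0,0,0,1,0,0,-55,0,0,0,1,0,0,-105,0,0,0,1,0,0,-125,0,0,0,1]}}

```text
clock: 21.18
eef_pos: [554.4, -112.5, 162.1]
tool_rot: [3.135, -0.002, 1.351]
force: [-0.5, -0.6, 0.1]
width: 85.2
gripper_force: 0.0
```

```bash
python3 go.py 490 -395 150 1.35 490 -395 28 1.35
```

```text
t 21.18 pos [ 554.4 -112.5  162.1] rot [ 3.135e+00 -2.000e-03  1.351e+00] w 85.2 F [-0.5 -0.6  0.1] q [ 0.51  0.65 -0.57  1.82  0.47  0.8  -0.51]
[-289.7, -1.2, 11.6] [0.007, -0.002, 0.001] dist 290.0
[-289.9, -2.0, 133.6] [0.007, -0.002, 0.001] dist 319.0
```

Request:
{"api": "play_rows", "payload": {"deltas": [-50,0,0,0,0,0,0.6,-110,0,0,0,0,0,0,-170,0,0,0,0,0,0,-225,0,3,0,0,0,0,-255,0,7,0,0,0,0,-266,-1,10,0,0,0,0,-266,-1,10,0,0,0,0,-266,-1,10,0,0,0,0]}}

```text
clock: 22.18
eef_pos: [495.0, -369.6, 149.3]
tool_rot: [3.139, -0.002, 1.354]
force: [0.1, 0.2, 0.2]
width: -0.3
gripper_force: 0.0
```

```bash
python3 go.py 496 -372 28 1.35; python3 - <<'E'
from cell import *;import cv2,numpy as np
s=get_image('side');t=get_image('top')
cv2.imwrite('pics/p6.png',np.hstack([cv2.resize(s[220:390,260:400],(440,534)),cv2.resize(t[160:300,360:450],(343,534))])[:,:,::-1])
E
```

```text
t 22.18 pos [ 495.  -369.6  149.3] rot [ 3.139e+00 -2.000e-03  1.354e+00] w -0.3 F [0.1 0.2 0.2] q [ 0.94  0.74 -0.58  1.68  0.5   0.87 -0.06]
[-2.4, 1.1, 121.3] [0.003, -0.002, 0.004] dist 121.0
```

View pics/p6.png

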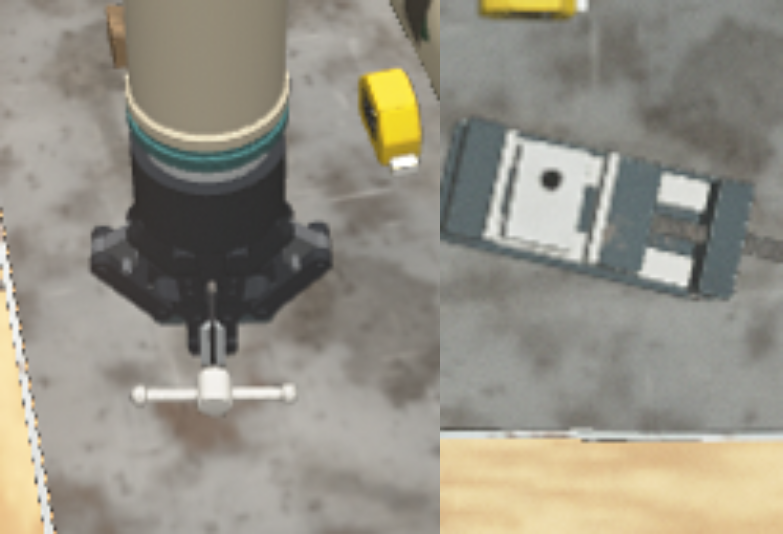

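The block sits square between the jaws, about 5 mm from the fixed jaw, and the boss is at side px (328,345), in line with the shut fingers. I'll go down and push.

Request:
{"api": "play_rows", "payload": {"deltas": [-1,1,40,0,0,0,0,-1,1,80,0,0,0,0,-1,1,110,0,0,0,0,-1,1,121,0,0,0,0,4,1,121,0,0,0,0,9,1,121,0,0,0,0,14,1,121,0,0,0,0,17,1,121,0,0,0,0]}}

```text
clock: 23.28
eef_pos: [499.6, -355.2, 28.9]
tool_rot: [3.138, -0.001, 1.351]
force: [-0.1, 0.3, 0.4]
width: 0.2
gripper_force: 0.0
```

Request:
{"api": "play_rows", "payload": {"deltas": [2,0,0,0,0,0,0,4,0,0,0,0,0,0,6,0,0,0,0,0,0,8,0,0,0,0,0,0,10,0,0,0,0,0,0,12,0,0,0,0,0,0]}}

```text
clock: 24.02
eef_pos: [501.1, -345.5, 28.0]
tool_rot: [3.139, 0.001, 1.35]
force: [-0.4, -4.4, -1.4]
width: -0.1
gripper_force: 2.0
```

```bash
python3 go.py 508 -330 28 1.35
```

```text
t 24.02 pos [ 501.1 -345.5   28. ] rot [3.139e+00 1.000e-03 1.350e+00] w -0.1 F [-0.4 -4.4 -1.4] q [ 0.83  0.88 -0.46  1.77  0.62  0.63 -0.21]
[16.6, 3.3, 0.0] [0.003, 0.001, -0.0] dist 17.0
```

Request:
{"api": "play_rows", "payload": {"deltas": [2,0,0,0,0,0,0,4,0,0,0,0,0,0,6,0,0,0,0,0,0,8,0,0,0,0,0,0,10,0,0,0,0,0,0,11,0,0,0,0,0,0,12,0,0,0,0,0,0]}}

```text
clock: 24.9
eef_pos: [503.6, -334.5, 28.1]
tool_rot: [3.139, 0.002, 1.349]
force: [-0.3, -8.7, -2.7]
width: -0.2
gripper_force: 4.3
```

Request:
{"api": "play_rows", "payload": {"deltas": [1,0,0,0,0,0,0,2,0,0,0,0,0,0,3,0,0,0,0,0,0,4,0,0,0,0,0,0]}}

```text
clock: 25.4
eef_pos: [504.1, -332.2, 28.1]
tool_rot: [3.139, 0.004, 1.348]
force: [-0.6, -10.7, -2.9]
width: -0.0
gripper_force: 5.5
```

Request:
{"api": "play_rows", "payload": {"deltas": [1,0,0,0,0,0,0,2,0,0,0,0,0,0,3,0,0,0,0,0,0,4,0,0,0,0,0,0]}}

```text
clock: 25.9
eef_pos: [504.6, -329.7, 28.1]
tool_rot: [3.139, 0.006, 1.348]
force: [-0.8, -15.0, -3.8]
width: 0.1
gripper_force: 7.3
```

Request:
{"api": "play_rows", "payload": {"deltas": [1,0,0,0,0,0,0,2,0,0,0,0,0,0,3,0,0,0,0,0,0,3,0,0,0,0,0,0]}}

```text
clock: 26.4
eef_pos: [504.6, -329.7, 28.2]
tool_rot: [3.139, 0.009, 1.346]
force: [-1.8, -18.9, -4.7]
width: -0.2
gripper_force: 9.2
```

Request:
{"api": "play_rows", "payload": {"deltas": [2,0,0,0,0,0,0,4,0,0,0,0,0,0,5,0,0,0,0,0,0,5,0,0,0,0,0,0]}}

```text
clock: 26.9
eef_pos: [504.5, -329.7, 28.3]
tool_rot: [3.138, 0.015, 1.343]
force: [-2.6, -26.8, -6.1]
width: 0.2
gripper_force: 13.4
```

```bash
python3 go.py 495 -372 28 1.35 495 -372 180 1.35; python3 - <<'E'
from cell import *;import cv2,numpy as np
t=get_image('top')
cv2.imwrite('pics/p7.png',cv2.resize(t[180:250,350:450],(800,560),interpolation=cv2.INTER_CUBIC)[:,:,::-1])
E
```

```text
t 26.9 pos [ 504.5 -329.7   28.3] rot [3.138 0.015 1.343] w 0.2 F [ -2.6 -26.8  -6.1] q [ 0.79  0.87 -0.44  1.79  0.62  0.61 -0.26]
[-43.3, 0.3, 0.9] [0.003, 0.015, -0.007] dist 43.0
[-45.6, 0.7, -151.0] [0.003, 0.015, -0.007] dist 158.0
```

View pics/p7.png

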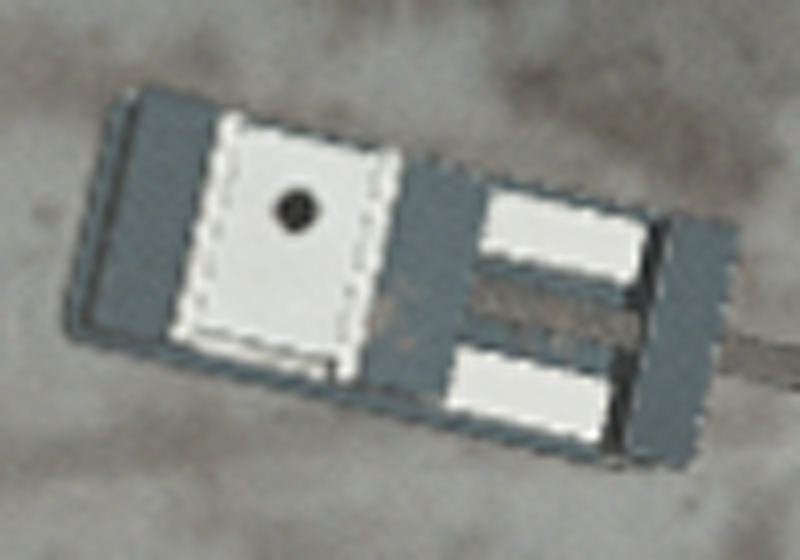

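The block is clamped square between both jaw plates, about 3 mm off mid-width. I'll back off.

Request:
{"api": "play_rows", "payload": {"deltas": [-8,0,0,0,0,0,0,-20,0,0,0,0,0,0,-40,0,0,0,0,0,0,-43,0,-30,0,0,0,0,-44,0,-80,0,0,0,0,-45,0,-130,0,0,0,0,-45,0,-150,0,0,0,0,-45,0,-150,0,0,0,0]}}

```text
clock: 27.95
eef_pos: [498.4, -360.8, 179.7]
tool_rot: [3.136, -0.001, 1.351]
force: [0.4, -0.9, -0.2]
width: -0.4
gripper_force: 0.0
```

```bash
python3 go.py; python3 -c "
from cell import *;print(finish_job())"
```

```text
t 27.95 pos [ 498.4 -360.8  179.7] rot [ 3.136e+00 -1.000e-03  1.351e+00] w -0.4 F [ 0.4 -0.9 -0.2] q [ 0.94  0.7  -0.6   1.67  0.47  0.92 -0.06]
the job is handed in; nothing more can be done
None
```

The job is handed in at about 28 s, verdict not shown: the wedge lies flat on the bench about 0.15 m from the vice seat, the block is clamped square in the vice about 3 mm off mid-width, the jaw was pushed home with about 27 N, and the arm is clear.

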